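# Gauge two tube sleeves and sort them

## Robot

A 7-joint arm with a two-finger parallel gripper is mounted at the origin on the work surface. World frame = base frame: x ahead of the robot, y to its left, z up, the work surface at z = 0. Lengths are in m, angles in rad, forces in N, time in s.
With the tool pointing down it reaches from about 0.425 to 0.925 m from the base axis. Payload 6.8 kg.
Tool frame: the origin (TCP) lies at the very end of the fingers, on their centre line; the grasp point (between the pads) lies 19 mm behind it (grip_point_offset is the distance from the TCP to the grasp point, in m); z points along the fingers, y is the line along which they close (so a half turn about z gives the same grasp; the last joint's range is limited). The gripper opens to 85 mm and grips with 20 to 120 N. Pads are 22 mm wide; open, the fingers measure 114 mm over their backs; the gripper's body (76 mm by 85 mm) begins 54 mm behind the grasp point. The pads swing forward as they close: fully open they stand 13 mm farther back than shut.
Start: joints at [1.023, 0.477, 0.022, 1.555, -0.011, 1.109, -0.083], TCP at [0.287, -0.611, 0.199] pointing down, gripper open.
Joint ranges: [-2.96, 2.96], [-0.34, 2.1], [-1.41, 1.46], [0.24, 2.44], [-1.37, 4.51], [0.17, 1.92], [-2.96, 2.96]. Speed limits (rad/s): [2.39, 2.39, 3.14, 3.14, 3.14, 3.14, 3.14].

## Interface

Orientations are given as a unit quaternion [w, x, y, z].
In Python, from station import * gives the robot as it stands.
- The arm moves only by the tool carry_out, never from a script. Its argument "rows" is text: rows parted by semicolons, each of 4 numbers parted by spaces: the shift along the world's x, y, z in mm, then the turn about the world's z in degrees. In form: dx dy dz yaw; .... A call has 1 to 10 rows; each row shifts and turns the commanded pose from where the row before left it; what a row does not reach is not made up. A row lasts 1/8 s, in which the tool goes at most 62.5 mm and 10.7 degrees, less where a joint would pass 70% of its speed; a pose out of reach is approached as far as the arm can. A call is refused whole if a number of a shift passes 62.5 or a number of a turn 10.7, either way. A call with a gripper value outside its range is refused whole. "claw" is the finger opening in mm, from 0 to 85.4, set as the call begins (left out, the last holds). The fingers move at their own pace and stop on an object; "force" is the grip in N (left out, the last holds). Time passes only in rows, so rows that do not move let the fingers close. It gives the time, the measured TCP pose, the force, the opening and the grip force at its end, in the units of the state.
- get_obs(): the state, without advancing time (a new reading comes with each control period).
- read_camera(name): name is "scene" or "top"; returns a dict with "img" (384x512x3 uint8, blue, green, red), "fov_y" (degrees; the focal length in pixels is half the picture's height over the tangent of half this angle, whatever the lens; pixels are square), "cx", "cy" (the principal point, pixels), "distortion" ([k1, k2, p1, p2, k3] as OpenCV has them; the pictures are not rectified), "world_to_cam" (4x4, takes a point from world to camera coordinates). Camera axes: x right, y up, looking along -z (the intrinsics and any distortion apply to the point x, -y, -z); pixel columns grow to the right and rows downward; lengths in m; the calibration is good to about 2 mm. A picture is of the moment at which its call begins. There is no depth.
- hand_in(): hands the job in; it is judged then, once.
Trained networks look in the newest picture that a camera, given by its name, has taken for a name from the list of things; names that differ only in an ending like _2 or _b are one class to them, and where a whole thing is asked for, a point or a joint stands for the part that bears it (a point fixed in the world has none). Each returns a list of dicts, best first, with "confidence" (0 to 1); they miss things now and then, are a little off and sometimes report something else, mostly with a low value. They report only what shows in the picture. A call takes as long as a camera call. They do not tell look-alikes from the thing itself.
- recognise(camera, thing): "centre" ([column, row] in pixels, amid what is visible of it).
- outline_of(camera, thing): "pixels" (384x512 bool, what is visible of it) and "centre" ([column, row] in pixels, amid what is visible of it).
- place_of(camera, thing): "centre" ([column, row] in pixels: a listed point, or the origin of a listed thing).
The state is a dict: "t": time; "q": joint angles; "joint_vel": joint speeds; "joint_torque": joint torques, N m; "eef_pos": TCP position; "tool_rot": TCP orientation; "contact_force": force on the tool from outside, world axes, zero at the start; "torque": the same for the moment, N m; "gripper_width": opening from 0.0 (shut) to 1.0 (fully open); "grasp_force": force on a finger pad.
Only numpy, scipy, OpenCV 4.12 (cv2) and the standard library are available. Lean on these libraries where they do the work, as an engineer would, in place of code of your own. Each camera call takes 0.05 s, during which the arm holds its last target. There are 200 camera calls.

## Task

Test the two tan tube sleeves on the bore gauge: push each one gently along its lane onto its pin as far as it will go, without forcing it, and have both on their pins before you take either away. Then put the sleeve that went fully home against the blue head into the green tray, and the one that stopped short at the pin's shoulder into the red tray. Leave the jars and stoppers where they are.

Things in the scene. Friction and masses are not known exactly. Their poses are not given: they have to be found in the camera images.
- gauge: two-lane bore gauge, fixed: base plate 12 mm thick (x -125..95, y -95..95 mm), blue head 68 mm high at the far end (its face at x = 60), lanes along x at y = +55 and -55: two rods, 24 mm wide over all, top 32 mm above the bench, x -115..10, carrying a sleeve with its axis at z = 45, in line with the pin; fingers can straddle a lane. Origin at bench level; x points to the head, z up
- pin_left (a point): root of the +y side lane's pin: on the pin's axis, in the blue head's face, 45 mm above the bench. Axes as the gauge's. The pin runs from here along -x: 28 mm of 14 mm diameter, a square shoulder, then a 20 mm lead of 7.5 mm diameter to the tip. A sleeve fully home touches the head (its centre 25 mm from here); one stopped at the shoulder has its centre 53 mm from here
- pin_right (a point): root of the -y side lane's pin: on the pin's axis, in the blue head's face, 45 mm above the bench. Axes as the gauge's. The pin runs from here along -x: 28 mm of 14 mm diameter, a square shoulder, then a 20 mm lead of 7.5 mm diameter to the tip. A sleeve fully home touches the head (its centre 25 mm from here); one stopped at the shoulder has its centre 53 mm from here
- sleeve_1: tan plastic tube sleeve, 30 mm outside diameter, 50 mm long, open right through, 30 to 50 g. It starts on one of the gauge's two lanes (either one), axis along the lane, clear of the pin. Origin at its centre; its x axis is its length. One sleeve of the pair is good and the other has an undersize bore; outside they are alike
- sleeve_2: tan plastic tube sleeve, 30 mm outside diameter, 50 mm long, open right through, 30 to 50 g. It starts on one of the gauge's two lanes (either one), axis along the lane, clear of the pin. Origin at its centre; its x axis is its length. One sleeve of the pair is good and the other has an undersize bore; outside they are alike
- tray_green: green plastic tray, open on top, fixed to the bench, outside 130 (its x) x 110 (its y) x 35 mm high, walls and floor 4 mm thick. Origin at the centre of its underside
- tray_red: red plastic tray, open on top, fixed to the bench, outside 130 (its x) x 110 (its y) x 35 mm high, walls and floor 4 mm thick. Origin at the centre of its underside
- jar_big: specimen jar with a red lid, 64 mm diameter, 80 mm high, a bystander. Origin at the centre of its underside
- jar_small: specimen jar with a red lid, 50 mm diameter, 60 mm high, a bystander. Origin at the centre of its underside
- jar_sticks: jar with a white lid, 60 mm diameter, 85 mm high, a bystander. Origin at the centre of its underside
- stopper_1: tan tube stopper, 21 mm diameter, 26 mm high, a bystander. Origin at the centre of its underside
- stopper_2: tan tube stopper, 21 mm diameter, 26 mm high, a bystander. Origin at the centre of its underside
Things that resemble listed ones, but are neither listed nor needed, are in the scene too. Of the things that look like the tray_green, take the one that is farthest from the robot's base at the start.

How it is judged:
On the way:
1. both sleeves are on their pins at once, each pushed as far as it will go: the good one against the head, the undersize one against the shoulder, within 3 mm ((distance between sleeve_1 and pin_left below 0.028 m or distance between sleeve_1 and pin_right below 0.028 m) and angle between the x axis of each of sleeve_1, sleeve_2 and the x axis of gauge, either way round below 0.1 rad and (distance between sleeve_2 and pin_left below 0.056 m or distance between sleeve_2 and pin_right below 0.056 m)), for 0.2 s.
At the end, for the whole second after the job is handed in: the sleeve that went fully home lies in the green tray and the one that stopped short lies in the red tray, each with its centre within the walls, down on the floor of the tray (centre less than 36 mm above its underside) and at rest (x of sleeve_1 in the frame of tray_green between -0.06 and 0.06 m and y of sleeve_1 in the frame of tray_green between -0.05 and 0.05 m and z of sleeve_1 in the frame of tray_green below 0.036 m and linear speed of each of sleeve_1, sleeve_2 below 0.05 m/s and x of sleeve_2 in the frame of tray_red between -0.06 and 0.06 m and y of sleeve_2 in the frame of tray_red between -0.05 and 0.05 m and z of sleeve_2 in the frame of tray_red below 0.036 m); the robot touches nothing.
It fails at once if a sleeve is forced against the gauge with more than 25 N (contact force between any of sleeve_1, sleeve_2 and gauge above 25 N).
It fails at once if a jar or stopper is moved by more than 30 mm (distance of any of jar_big, jar_small, jar_sticks, stopper_1, stopper_2 from where it was at the start of the episode above 0.03 m).
It also fails if it takes over 69 s, if anything falls off the work surface, if the arm or the gripper's body presses on something with over 40 N, if the wrist force passes 120 N, or if a joint passes its speed limit or range.

## Working session

There is one attempt and no reset: what is moved stays moved. The work goes in short steps, Python scripts to look and compute and a tool call to move; the robot and the scene stay as the last step left them, time stands still between calls to the robot, and variables do not carry over. Pictures are saved under pics/ and viewed, at most 10 in all, crops included, and the job is handed in when it is done.

Besides the shell and the picture viewer there is one more tool, called after "Request:" by a JSON object that holds its "fn" and its "kwargs". carry_out: Moves the arm, as the interface text tells. Its arguments: {"type":"object","properties":{"rows":{"type":"string"},"claw":{"type":"number"},"force":{"type":"number"}},"required":["rows"]}

```bash
ls; mkdir -p pics
cat > h.py <<'E'
from station import *
import numpy as np, cv2
def cam(name):
    c=read_camera(name); im=c["img"]; h=im.shape[0]
    f=h/2/np.tan(np.radians(c["fov_y"])/2)
    c["K"]=np.array([[f,0,c["cx"]],[0,f,c["cy"]],[0,0,1.]]); c["d"]=np.array(c["distortion"],float)
    c["W"]=np.array(c["world_to_cam"]); return c
def proj(c,P):
    P=np.atleast_2d(P).astype(float); p=(c["W"][:3,:3]@P.T).T+c["W"][:3,3]; p=p*[1,-1,-1]
    return cv2.projectPoints(p,np.zeros(3),np.zeros(3),c["K"],c["d"])[0].reshape(-1,2)
def back(c,uv,z):
    n=cv2.undistortPoints(np.array(uv,float).reshape(-1,1,2),c["K"],c["d"]).reshape(-1,2)
    R=c["W"][:3,:3];o=-R.T@c["W"][:3,3]
    d=(R.T@np.c_[n[:,0],-n[:,1],-np.ones(len(n))].T).T
    return o+d*((z-o[2])/d[:,2])[:,None]
E
python3 - <<'E'
from h import *
for n in("scene","top"):
    c=cam(n); cv2.imwrite(f"pics/{n}0.png",c["img"])
    print(n,c["fov_y"],c["d"],np.round(np.linalg.inv(c["W"])[:3,3],3))
    for t,z in(("gauge",0),("pin_left",.045),("pin_right",.045),("sleeve_1",.045),("tray_green",0),("tray_red",0),("jar_big",0),("jar_small",0),("jar_sticks",0),("stopper_1",0)):
        for r in place_of(n,t)[:4]:
            print(t,np.round(r["centre"]),round(r["confidence"],2),np.round(back(c,r["centre"],z)[0],3))
print(get_obs())
E
```

```text
pics
scene 54.4700890632939 [-0.01506929  0.          0.          0.          0.        ] [1.054 0.072 0.752]
gauge [286. 230.] 0.71 [0.566 0.037 0.   ]
pin_right [258. 229.] 0.97 [ 0.608 -0.024  0.045]
sleeve_1 [269. 194.] 0.79 [ 0.503 -0.018  0.045]
sleeve_1 [318. 200.] 0.54 [0.497 0.1   0.045]
sleeve_1 [409. 300.] 0.16 [0.709 0.302 0.045]
tray_green [387. 221.] 0.73 [0.492 0.274 0.   ]
tray_green [373. 162.] 0.59 [0.298 0.236 0.   ]
tray_red [166. 174.] 0.58 [ 0.46  -0.307  0.   ]
jar_big [411. 299.] 0.83 [0.683 0.323 0.   ]
jar_big [343. 306.] 0.66 [0.728 0.182 0.   ]
jar_small [157. 240.] 0.88 [ 0.658 -0.253  0.   ]
jar_small [269. 190.] 0.63 [ 0.456 -0.025  0.   ]
jar_small [411. 299.] 0.22 [0.683 0.322 0.   ]
jar_sticks [117. 222.] 0.79 [ 0.63  -0.366  0.   ]
jar_sticks [261. 231.] 0.62 [ 0.582 -0.021  0.   ]
jar_sticks [167. 174.] 0.26 [ 0.458 -0.303  0.   ]
stopper_1 [192. 276.] 0.55 [ 0.728 -0.145  0.   ]
stopper_1 [342. 306.] 0.45 [0.729 0.181 0.   ]
top 46.463122775629635 [-0.14990604  0.          0.          0.          0.        ] [ 0.421 -0.036  1.298]
gauge [233. 190.
[... 761 characters left out ...]
: array([ 1.02288983,  0.47702648,  0.02241157,  1.55537286, -0.0114984 ,
        1.10928913, -0.083107  ]), 'joint_vel': array([-0.000356  ,  0.00013186,  0.00202004,  0.0006227 ,  0.00085819,
        0.00125167, -0.00084079]), 'joint_torque': array([ 2.97645065e-04, -5.96341002e+01,  1.60689108e+00, -2.81550926e+01,
        1.26079915e-02,  1.47376701e-03,  2.08826714e-05]), 'eef_pos': array([ 0.28740646, -0.61079383,  0.19860185]), 'tool_rot': array([1.47962551e-05, 9.75922636e-01, 2.18116958e-01, 7.88984926e-06]), 'contact_force': array([0.22732946, 0.24908216, 0.53706332]), 'torque': array([-0.03568443,  0.0577777 , -0.01925442]), 'grasp_force': 0.0, 'gripper_width': 0.9986013087264083}
```

View pics/scene0.png

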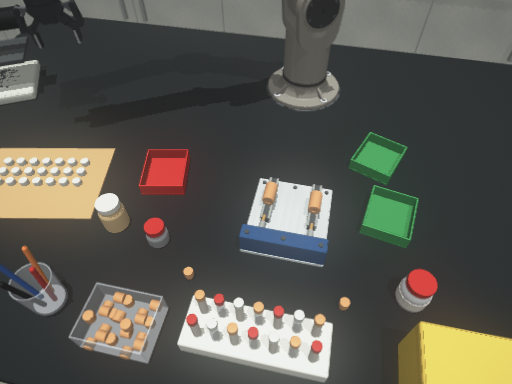

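View pics/top0.png

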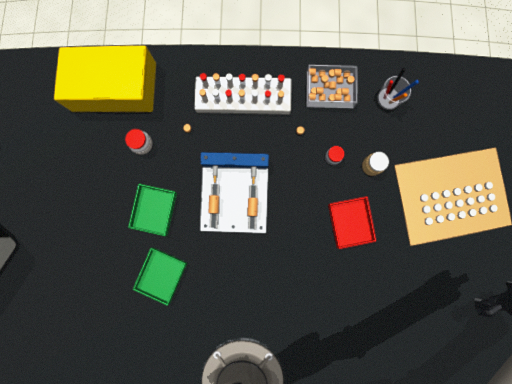

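Scene: sleeves are at scene (269,192) and (315,201), which is top (253,206) and (214,201). Tan look-alikes are the rack caps, the box of corks at scene (125,320), and the stoppers at (188,272) and (345,303). Green trays are at scene (390,215) and (378,157), top (153,210) and (160,276). The one at top (153,210) is farther from the base, so I take that one. I'll fit poses by silhouettes and check them in a crop.

```bash
cat > fit.py <<'E'
from h import *
from scipy.optimize import minimize
S=4
def box(x0,x1,y0,y1,z0,z1): return np.array([[x,y,z] for x in(x0,x1) for y in(y0,y1) for z in(z0,z1)])/1000.
def cyl(L=50,r=15):
    a=np.linspace(0,2*np.pi,24); return np.array([[x,r*np.cos(t),r*np.sin(t)] for x in(-L/2,L/2) for t in a])/1000.
def place(P,p):
    x,y,w=p[:3]; z=p[3] if len(p)>3 else 0
    R=np.array([[np.cos(w),-np.sin(w),0],[np.sin(w),np.cos(w),0],[0,0,1]]); return P@R.T+[x,y,z]
def sil(c,parts,p):
    m=np.zeros((384*S//2,512*S//2),np.uint8)
    for P in parts:
        u=cv2.convexHull(((proj(c,place(P,p))+.5)*S/2*16-8).astype(np.int32)); cv2.fillConvexPoly(m,u,1,shift=4)
    return cv2.resize(m.astype(np.float32),(512,384),interpolation=cv2.INTER_AREA)
def fit(cs,masks,parts,p0,z=None,step=(.01,.01,.08)):
    g=lambda p: p if z is None else np.r_[p,z]
    def cost(p): return sum(np.abs(sil(c,parts,g(p))-m).sum()/m.sum() for c,m in zip(cs,masks))
    p=np.array(p0,float)
    for k in(1,.3):
        sx=np.vstack([p]+[p+np.eye(3)[i]*step[i]*k for i in range(3)])
        r=minimize(cost,p,method="Nelder-Mead",options=dict(initial_simplex=sx,xatol=1e-4,fatol=1e-5)); p=r.x
    return p,r.fun
def comp(m,seed,close=5):
    m=cv2.morphologyEx(m.astype(np.uint8),cv2.MORPH_CLOSE,np.ones((close,close)))
    n,l,s,c=cv2.connectedComponentsWithStats(m); 
    k=1+np.argmin([np.hypot(*(c[i]-seed))+(1e3 if s[i,4]<30 else 0) for i in range(1,n)])
    o=(l==k).astype(np.uint8); ct,_=cv2.findContours(o,0,2); return cv2.drawContours(o*0,ct,-1,1,-1).astype(np.float32)
def masks(c):
    h=cv2.cvtColor(c["img"],cv2.COLOR_BGR2HSV); H,s,v=h[...,0],h[...,1],h[...,2]
    return dict(green=(H>45)&(H<80)&(s>120)&(v>50),red=((H<5)|(H>175))&(s>150)&(v>60),blue=(H>95)&(H<130)&(s>100)&(v>40),
      white=(s<60)&(v>110),tan=(H>5)&(H<22)&(s>90)&(v>90))
GA=[box(-125,95,-95,95,0,12),box(60,95,-95,95,0,68)]
TR=[box(-65,65,-55,55,0,35)]
E
cat > m.py <<'E'
from fit import *
cs=[cam("scene"),cam("top")]; M=[masks(c) for c in cs]
seeds=dict(g=[(286,222),(234,193)],tg=[(390,215),(153,210)],tr=[(166,171),(353,222)],s1=[(269,192),(253,206)],s2=[(315,201),(214,201)])
out={}
gm=[comp(m["blue"]|m["white"]|m["tan"],s) for m,s in zip(M,seeds["g"])]
out["gauge"]=fit(cs,gm,GA,[.55,.037,0.])
for k,col,p in(("tg","green",[.48,.26,-.1]),("tr","red",[.46,-.3,.1])):
    mm=[comp(m[col],s) for m,s in zip(M,seeds[k])]
    out[k]=min((fit(cs,mm,TR,p[:2]+[p[2]+q]) for q in(0,np.pi/2)),key=lambda r:r[1])
for k in("s1","s2"):
    mm=[comp(m["tan"],s,1) for m,s in zip(M,seeds[k])]
    p0=back(cs[1],seeds[k][1],.05)[0]; out[k]=fit(cs,mm,[cyl()],[p0[0],p0[1],0],.045,(.005,.005,.05))
g=out["gauge"][0]
for k,(p,f) in out.items():
    d=p[:2]-g[:2]; w=g[2]; print(k,np.round(p,4),"cost",round(f,3),"in gauge",np.round([d[0]*np.cos(w)+d[1]*np.sin(w),-d[0]*np.sin(w)+d[1]*np.cos(w)],4))
im=[]
for i,c in enumerate(cs):
    o=c["img"].copy()
    for k,P,z in(("gauge",GA,0),("tg",TR,0),("tr",TR,0),("s1",[cyl()],.045),("s2",[cyl()],.045)):
        for q in P: cv2.polylines(o,[cv2.convexHull(np.round(proj(c,place(q,np.r_[out[k][0],z]))).astype(np.int32))],True,(255,0,255),1)
    x,y=((225,130),(125,140))[i]; im.append(cv2.resize(o[y:y+150,x:x+200],None,fx=2,fy=2,interpolation=2) if 0 else cv2.resize(o[y:y+150,x:x+200],(400,300),interpolation=cv2.INTER_CUBIC))
cv2.imwrite("pics/fit0.png",np.hstack(im))
E
python3 m.py
```

```text
gauge [ 0.5515  0.0381 -0.0061] cost 0.224 in gauge [0. 0.]
tg [ 0.4835  0.2743 -0.1945] cost 0.544 in gauge [-0.0695  0.2358]
tr [ 0.4618 -0.3032  0.2099] cost 0.053 in gauge [-0.0876 -0.3418]
s1 [ 0.499  -0.0168  0.0068] cost 0.471 in gauge [-0.0522 -0.0551]
s2 [0.5017 0.0943 0.0271] cost 0.463 in gauge [-0.0502  0.056 ]
```

View pics/fit0.png

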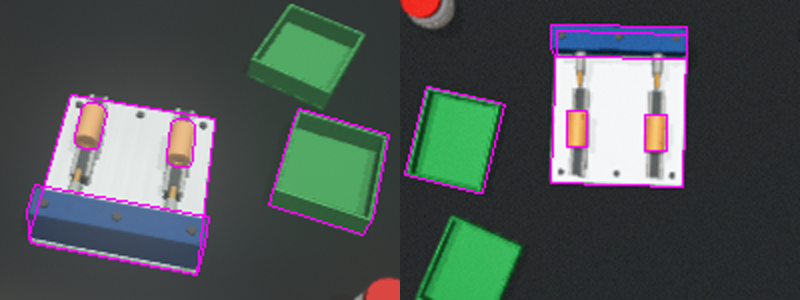

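The overlays match the gauge, both sleeves and the farther green tray. Next: approach behind the right-lane sleeve with the fingers shut.

Request:
{"fn": "carry_out", "kwargs": {"rows": "16 59 0 -2.5;16 59 0 -2.5;16 59 0 -2.5;16 59 0 -2.5;16 59 0 -2.5;16 59 0 -2.5;16 59 0 -2.5;16 59 0 -2.5;16 59 0 -2.5;16 59 0 -3", "claw": 0, "force": 20}}

```text
t: 2.45
eef_pos: [0.4479, -0.019, 0.1991]
tool_rot: [0.0, 1.0, -0.004, 0.001]
contact_force: [0.4, -0.3, -0.7]
gripper_width: 0.005
grasp_force: 0.0
```

Request:
{"fn": "carry_out", "kwargs": {"rows": "4 4 0 0;0 0 -30 0;0 0 -40 0;0 0 0 0;0 0 0 0"}}

```text
t: 3.08
eef_pos: [0.4521, -0.0173, 0.1297]
tool_rot: [0.0, 1.0, -0.003, 0.001]
contact_force: [-0.4, 0.4, 0.6]
gripper_width: -0.003
grasp_force: 0.0
```

Request:
{"fn": "carry_out", "kwargs": {"rows": "0 1 -40 0;0 0 -30 0;0 0 -15 0;0 0 -7 0;0 0 0 0;0 0 0 0"}}

```text
t: 3.82
eef_pos: [0.4522, -0.0158, 0.0375]
tool_rot: [0.0, 1.0, -0.003, 0.001]
contact_force: [-0.5, -0.5, 0.2]
gripper_width: 0.0
grasp_force: 0.0
```

Request:
{"fn": "carry_out", "kwargs": {"rows": "5 0 0 0;3 0 0 0;3 0 0 0;3 0 0 0;3 0 0 0;3 0 0 0;0 0 0 0"}}

```text
t: 4.7
eef_pos: [0.4717, -0.0158, 0.0366]
tool_rot: [-0.0, 1.0, -0.003, 0.0]
contact_force: [-0.6, -0.8, 0.3]
gripper_width: -0.003
grasp_force: 0.0
```

Request:
{"fn": "carry_out", "kwargs": {"rows": "3 0 0 0;3 0 0 0;3 0 0 0;3 0 0 0;3 0 0 0;3 0 0 0;2 0 0 0;2 0 0 0;2 0 0 0;0 0 0 0"}}

```text
t: 5.95
eef_pos: [0.4955, -0.0158, 0.0366]
tool_rot: [-0.0, 1.0, -0.003, 0.0]
contact_force: [0.4, -0.5, -0.5]
gripper_width: -0.0
grasp_force: 0.0
```

```bash
cat > v.py <<'E'
import sys
from h import *
ims=[]
for n,(x,y) in(("scene",(215,150)),("top",(180,130))):
    c=cam(n); ims.append(cv2.resize(c["img"][y:y+110,x:x+130],(390,330),interpolation=cv2.INTER_CUBIC))
cv2.imwrite(f"pics/{sys.argv[1]}.png",np.hstack(ims))
E
python3 v.py v1
```

```text
(no output)
```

View pics/v1.png

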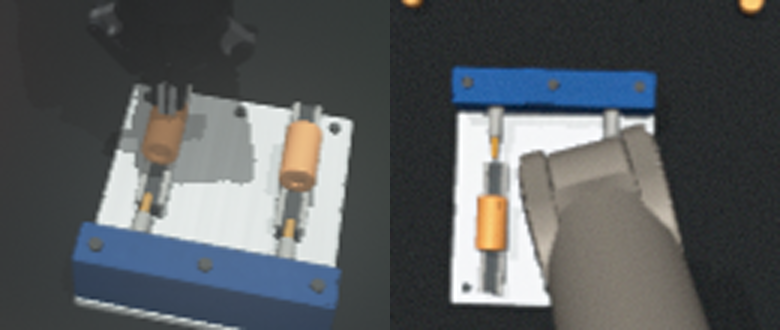

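The finger is behind the right-lane sleeve (left panel about (165,135)) and the sleeve is straight. Push on gently.

Request:
{"fn": "carry_out", "kwargs": {"rows": "2 0 0 0;2 0 0 0;2 0 0 0;2 0 0 0;2 0 0 0;0 0 0 0"}}

```text
t: 6.8
eef_pos: [0.5056, -0.0158, 0.0366]
tool_rot: [-0.0, 1.0, -0.003, 0.0]
contact_force: [-0.2, 0.2, -0.2]
gripper_width: 0.003
grasp_force: 0.0
```

Request:
{"fn": "carry_out", "kwargs": {"rows": "2 0 0 0;2 0 0 0;2 0 0 0;2 0 0 0;0 0 0 0"}}

```text
t: 7.42
eef_pos: [0.5136, -0.0158, 0.0366]
tool_rot: [-0.0, 1.0, -0.003, 0.0]
contact_force: [0.7, -0.7, 1.1]
gripper_width: -0.003
grasp_force: 0.0
```

Request:
{"fn": "carry_out", "kwargs": {"rows": "1 0 0 0;1 0 0 0;1 0 0 0;0 0 0 0"}}

```text
t: 7.92
eef_pos: [0.5165, -0.0158, 0.0366]
tool_rot: [-0.0, 1.0, -0.003, 0.0]
contact_force: [-0.7, 0.5, 0.3]
gripper_width: -0.0
grasp_force: 0.0
```

Request:
{"fn": "carry_out", "kwargs": {"rows": "1 0 0 0;1 0 0 0;1 0 0 0;0 0 0 0"}}

```text
t: 8.43
eef_pos: [0.5195, -0.0158, 0.0366]
tool_rot: [0.0, 1.0, -0.003, 0.0]
contact_force: [-0.0, 0.0, -0.3]
gripper_width: 0.002
grasp_force: 0.0
```

Request:
{"fn": "carry_out", "kwargs": {"rows": "1 0 0 0;0 0 0 0"}}

```text
t: 8.68
eef_pos: [0.5205, -0.0158, 0.0366]
tool_rot: [-0.0, 1.0, -0.003, 0.0]
contact_force: [0.2, 0.0, -0.3]
gripper_width: -0.005
grasp_force: 0.0
```

Request:
{"fn": "carry_out", "kwargs": {"rows": "1 0 0 0;0 0 0 0"}}

```text
t: 8.93
eef_pos: [0.5215, -0.0158, 0.0366]
tool_rot: [0.0, 1.0, -0.003, 0.0]
contact_force: [-0.1, 0.6, -0.7]
gripper_width: 0.0
grasp_force: 0.0
```

Request:
{"fn": "carry_out", "kwargs": {"rows": "0.5 0 0 0;0 0 0 0"}}

```text
t: 9.18
eef_pos: [0.5219, -0.0157, 0.0366]
tool_rot: [0.0, 1.0, -0.003, -0.0]
contact_force: [0.4, 0.0, 0.6]
gripper_width: 0.003
grasp_force: 0.0
```

Request:
{"fn": "carry_out", "kwargs": {"rows": "0.5 0 0 0;0 0 0 0"}}

```text
t: 9.43
eef_pos: [0.5224, -0.0158, 0.0366]
tool_rot: [0.0, 1.0, -0.003, 0.0]
contact_force: [0.6, -0.5, 0.1]
gripper_width: 0.005
grasp_force: 0.0
```

Request:
{"fn": "carry_out", "kwargs": {"rows": "0.5 0 0 0;0.5 0 0 0;0 0 0 0"}}

```text
t: 9.8
eef_pos: [0.5235, -0.0158, 0.0366]
tool_rot: [0.0, 1.0, -0.003, 0.0]
contact_force: [0.1, 1.1, -1.1]
gripper_width: 0.003
grasp_force: 0.0
```

Request:
{"fn": "carry_out", "kwargs": {"rows": "0.5 0 0 0;0.5 0 0 0;0 0 0 0"}}

```text
t: 10.18
eef_pos: [0.5245, -0.0157, 0.0366]
tool_rot: [-0.0, 1.0, -0.003, 0.0]
contact_force: [-0.6, 0.5, 0.8]
gripper_width: 0.0
grasp_force: 0.0
```

Request:
{"fn": "carry_out", "kwargs": {"rows": "0.5 0 0 0;0.5 0 0 0;0 0 0 0"}}

```text
t: 10.55
eef_pos: [0.5255, -0.0158, 0.0366]
tool_rot: [0.0, 1.0, -0.003, 0.0]
contact_force: [-0.3, -0.1, -0.1]
gripper_width: 0.001
grasp_force: 0.0
```

```bash
cat > sx.py <<'E'
from fit import *
g=[.5515,.0381,-.0061]
c=cam("scene"); m=masks(c)["tan"]
# per lane: best gauge-x with sleeve visible, scene camera
for name,y in(("right",-.055),("left",.055)):
    best=[]
    for gx in np.arange(-.06,.045,.001):
        p=[g[0]+gx*np.cos(g[2])-y*np.sin(g[2]),g[1]+gx*np.sin(g[2])+y*np.cos(g[2]),g[2],.045]
        s=sil(c,[cyl()],p)>.5
        ring=(cv2.dilate(s.astype(np.uint8),np.ones((7,7)))>0)&~s
        best.append(((m&s).sum()/s.sum()-(m&ring).sum()/ring.sum(),gx))
    b=sorted(best)[::-1][:3]; print(name,[(round(a,2),round(x,3)) for a,x in b])
E
python3 sx.py; python3 v.py v2
```

```text
right [(np.float64(0.24), np.float64(-0.007)), (np.float64(0.24), np.float64(-0.008)), (np.float64(0.23), np.float64(-0.006))]
left [(np.float64(0.81), np.float64(-0.049)), (np.float64(0.81), np.float64(-0.048)), (np.float64(0.81), np.float64(-0.051))]
```

View pics/v2.png

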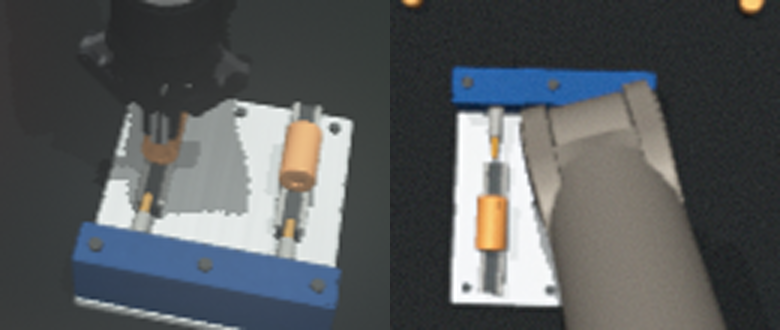

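Run:
```python
from h import *
c=cam("scene"); o=get_obs(); p=o["eef_pos"]; print(p,o["tool_rot"])
pts=[p,p+[0,0,.03],[.499,-.0168,.045],[.524,-.0168,.045],[.474,-.0168,.045],[.499,-.0168,.06]]
uv=proj(c,pts); print(np.round((uv-[215,150])*3))
im=c["img"].copy(); b=im[165:235,230:320]; b=np.clip(b.astype(float)*1.7,0,255).astype(np.uint8)
b=cv2.resize(b,(720,560),interpolation=cv2.INTER_CUBIC)
for u in uv[:1]: cv2.circle(b,tuple(int(x) for x in (u-[230,165])*8+4),4,(255,0,255),-1)
cv2.imwrite("pics/v3.png",b)
```

```text
[ 0.52536187 -0.01577514  0.03659908] [ 1.45612064e-05  9.99996545e-01 -2.62848009e-03 -1.22763604e-05]
[[159. 160.]
 [160. 137.]
 [164. 128.]
 [158. 152.]
 [170. 104.]
 [165. 116.]]
```

View pics/v3.png

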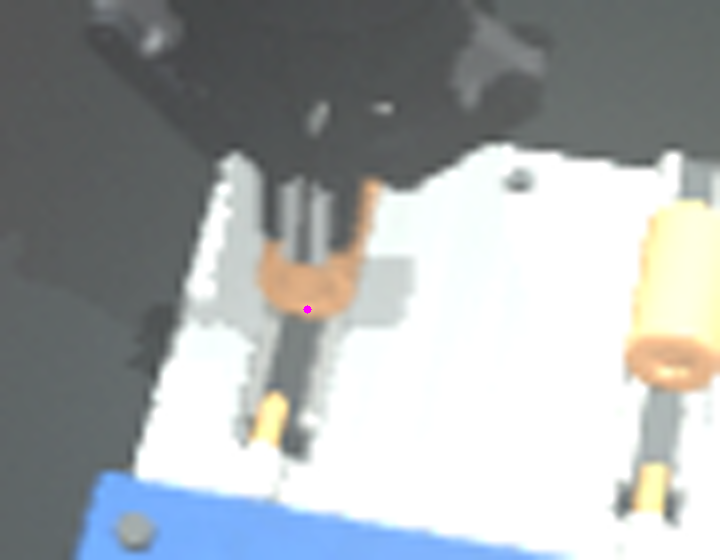

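The sleeve has not moved: the fingertips (crop about (308,262)) sit above it, well short of where the reported TCP projects (307,310). I'll measure the offset.

Run:
```python
from h import *
c=cam("scene"); u=np.array([308,262])/8+[230,165]-.5
for z in(.0366,.045,.05,.055,.06,.065,.07): print(z,np.round(back(c,u,z)[0],4))
```

```text
0.0366 [ 0.5076 -0.0191  0.0366]
0.045 [ 0.514  -0.0181  0.045 ]
0.05 [ 0.5178 -0.0174  0.05  ]
0.055 [ 0.5216 -0.0168  0.055 ]
0.06 [ 0.5255 -0.0161  0.06  ]
0.065 [ 0.5293 -0.0155  0.065 ]
0.07 [ 0.5331 -0.0149  0.07  ]
```

Request:
{"fn": "carry_out", "kwargs": {"rows": "0 0 40 0;0 0 20 0;-20 25 0 0;-20 28 0 0;0 0 -30 0;0 0 -30 0;0 0 0 0;0 0 0 0"}}

```text
t: 11.8
eef_pos: [0.486, 0.0373, 0.0374]
tool_rot: [-0.0, 1.0, -0.003, 0.0]
contact_force: [0.6, 0.4, -0.3]
gripper_width: -0.002
grasp_force: 0.0
```

Run:
```python
from h import *
c=cam("scene"); o=get_obs(); p=o["eef_pos"]; print(p,o["contact_force"])
x0,y0=225,150
b=c["img"][y0:y0+75,x0:x0+100]; b=np.clip(b.astype(float)*1.7,0,255).astype(np.uint8)
b=cv2.resize(b,(800,600),interpolation=cv2.INTER_CUBIC)
for q,col in((p,(255,0,255)),(p+[0,0,.025],(0,255,0))):
    for dx in(-.011,.011):
        u=proj(c,q+[dx,0,0])[0]; cv2.circle(b,tuple(int(x) for x in (u-[x0,y0]+.5)*8),4,col,-1)
cv2.imwrite("pics/v4.png",b)
```

```text
[0.4863026  0.03735415 0.03767142] [ 0.85423187  0.00756324 -1.04380983]
```

View pics/v4.png

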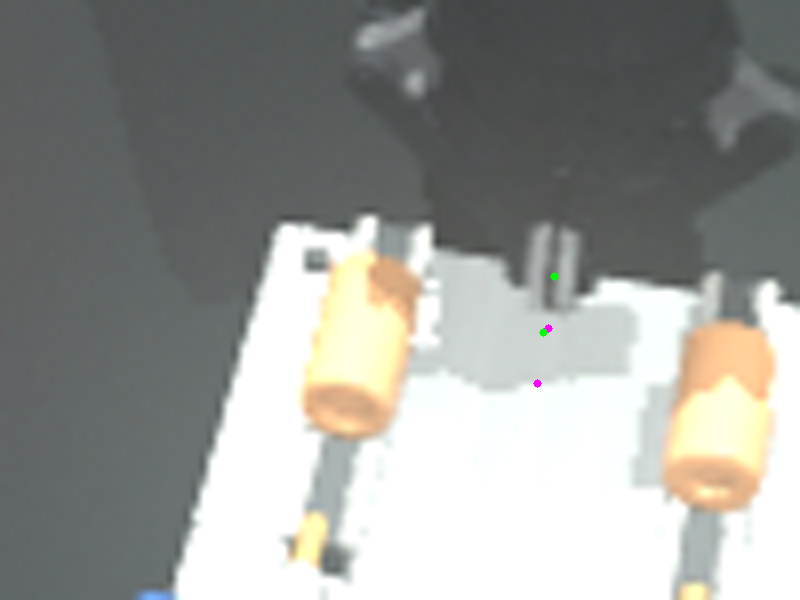

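The right sleeve is unmoved, and the shut fingertips (at (550,308)) really are about 30 mm above the reported TCP. I'll find the offset by touching the plate between the lanes.

Request:
{"fn": "carry_out", "kwargs": {"rows": "0 0 -12 0;0 0 -5 0;0 0 -3 0;0 0 -2 0;0 0 -2 0;0 0 0 0"}}

```text
t: 12.6
eef_pos: [0.4854, 0.0372, 0.0125]
tool_rot: [0.0, 1.0, -0.003, -0.0]
contact_force: [-0.6, 0.1, 0.3]
gripper_width: -0.004
grasp_force: 0.0
```

Request:
{"fn": "carry_out", "kwargs": {"rows": "0 0 -2 0;0 0 -2 0;0 0 -2 0;0 0 0 0"}}

```text
t: 13.1
eef_pos: [0.4852, 0.0372, 0.0064]
tool_rot: [0.0, 1.0, -0.003, -0.0]
contact_force: [0.5, -0.3, 0.0]
gripper_width: 0.0
grasp_force: 0.0
```

Request:
{"fn": "carry_out", "kwargs": {"rows": "0 0 -2 0;0 0 -2 0;0 0 -2 0;0 0 0 0"}}

```text
t: 13.6
eef_pos: [0.4852, 0.0372, 0.0004]
tool_rot: [0.0, 1.0, -0.003, -0.0]
contact_force: [0.5, 0.0, 0.6]
gripper_width: 0.003
grasp_force: 0.0
```

Request:
{"fn": "carry_out", "kwargs": {"rows": "0 0 -2 0;0 0 -2 0;0 0 -2 0;0 0 0 0"}}

```text
t: 14.1
eef_pos: [0.4852, 0.0372, -0.0056]
tool_rot: [0.0, 1.0, -0.003, -0.0]
contact_force: [-0.3, 0.3, 0.3]
gripper_width: -0.004
grasp_force: 0.0
```

Request:
{"fn": "carry_out", "kwargs": {"rows": "0 0 -2 0;0 0 -1 0;0 0 -1 0;0 0 0 0"}}

```text
t: 14.6
eef_pos: [0.4853, 0.0372, -0.0095]
tool_rot: [0.0, 1.0, -0.003, -0.0]
contact_force: [-0.0, 0.4, -0.2]
gripper_width: -0.005
grasp_force: 0.0
```

Request:
{"fn": "carry_out", "kwargs": {"rows": "0 0 -1 0;0 0 -1 0;0 0 0 0"}}

```text
t: 14.98
eef_pos: [0.4853, 0.0372, -0.0115]
tool_rot: [0.0, 1.0, -0.003, -0.0]
contact_force: [0.2, -0.0, -0.2]
gripper_width: -0.0
grasp_force: 0.0
```

Request:
{"fn": "carry_out", "kwargs": {"rows": "0 0 -1 0;0 0 -1 0;0 0 0 0"}}

```text
t: 15.35
eef_pos: [0.4853, 0.0372, -0.0135]
tool_rot: [0.0, 1.0, -0.003, -0.0]
contact_force: [-0.2, 0.2, -0.4]
gripper_width: 0.003
grasp_force: 0.0
```

Request:
{"fn": "carry_out", "kwargs": {"rows": "0 0 -1 0;0 0 -1 0;0 0 -1 0;0 0 0 0"}}

```text
t: 15.85
eef_pos: [0.4853, 0.0372, -0.0165]
tool_rot: [0.0, 1.0, -0.003, -0.0]
contact_force: [0.1, -0.1, -0.7]
gripper_width: -0.001
grasp_force: 0.0
```

Request:
{"fn": "carry_out", "kwargs": {"rows": "0 0 -1 0;0 0 -1 0;0 0 0 0"}}

```text
t: 16.23
eef_pos: [0.4853, 0.0372, -0.0185]
tool_rot: [0.0, 1.0, -0.003, -0.0]
contact_force: [0.5, 0.2, -0.4]
gripper_width: 0.003
grasp_force: 0.0
```

Request:
{"fn": "carry_out", "kwargs": {"rows": "0 0 -1 0;0 0 -1 0;0 0 0 0"}}

```text
t: 16.6
eef_pos: [0.4853, 0.0372, -0.0205]
tool_rot: [0.0, 1.0, -0.003, -0.0]
contact_force: [-0.6, -0.5, 0.6]
gripper_width: -0.003
grasp_force: 0.0
```

Request:
{"fn": "carry_out", "kwargs": {"rows": "0 0 -1 0;0 0 -1 0;0 0 0 0"}}

```text
t: 16.98
eef_pos: [0.4855, 0.0372, -0.0207]
tool_rot: [0.0, 1.0, -0.003, 0.0]
contact_force: [-6.8, 0.1, 25.2]
gripper_width: -0.001
grasp_force: 12.5
```

Contact came at reported z = -20.6 mm on the 12 mm plate, so the real fingertip is 32.6 mm above the reported TCP. Back off and check for a lateral bias in the earlier picture.

Request:
{"fn": "carry_out", "kwargs": {"rows": "0 0 10 0;0 0 40 0;0 0 40 0;0 0 20 0"}}

```text
t: 17.48
eef_pos: [0.4864, 0.0374, 0.0898]
tool_rot: [-0.0, 1.0, -0.003, 0.001]
contact_force: [0.5, -0.3, -0.9]
gripper_width: -0.003
grasp_force: 0.0
```

Run:
```python
from h import *
c=cam("scene")
for uv in((550,308),(530,305),(575,305)): print(np.round(back(c,np.array(uv)/8+[224.5,149.5],.0703)[0],4))
# tip vs TCP in clear now
im=c["img"]; o=get_obs(); p=o["eef_pos"]; print(p)
```

```text
[0.494  0.0382 0.0703]
[0.4941 0.0323 0.0703]
[0.4913 0.0452 0.0703]
[0.48759726 0.0375643  0.09146475]
```

Lateral bias is negligible. Go behind the right sleeve again with the corrected height.

Request:
{"fn": "carry_out", "kwargs": {"rows": "-17 -27 0 0;-17 -27 0 0;0 0 -30 0;0 0 -30 0;0 0 -20 0;0 0 -5 0;0 0 0 0"}}

```text
t: 18.4
eef_pos: [0.4513, -0.0167, 0.0026]
tool_rot: [-0.0, 1.0, -0.003, -0.0]
contact_force: [0.2, -0.1, -0.5]
gripper_width: 0.003
grasp_force: 0.0
```

Request:
{"fn": "carry_out", "kwargs": {"rows": "4 0 0 0;3 0 0 0;2 0 0 0;2 0 0 0;2 0 0 0;3 0 0 0;4 0 0 0;4 0 0 0;0 0 0 0"}}

```text
t: 19.52
eef_pos: [0.476, -0.0167, 0.0026]
tool_rot: [-0.0, 1.0, -0.003, 0.0]
contact_force: [0.0, -0.6, 0.1]
gripper_width: 0.0
grasp_force: 0.0
```

```bash
python3 sx.py; python3 v.py v5
```

```text
right [(np.float64(0.82), np.float64(-0.038)), (np.float64(0.82), np.float64(-0.039)), (np.float64(0.82), np.float64(-0.041))]
left [(np.float64(0.8), np.float64(-0.049)), (np.float64(0.8), np.float64(-0.048)), (np.float64(0.8), np.float64(-0.051))]
```

View pics/v5.png

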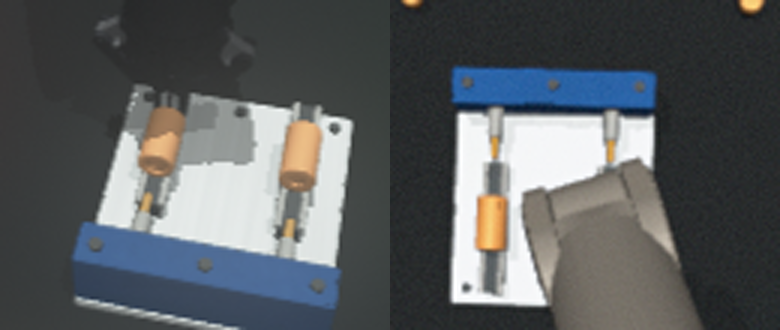

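The sleeve now moves ahead of the finger (left panel (160,140), centre at gauge x about -39). Continue.

Request:
{"fn": "carry_out", "kwargs": {"rows": "4 0 0 0;4 0 0 0;4 0 0 0;4 0 0 0;4 0 0 0;4 0 0 0;3 0 0 0;3 0 0 0;3 0 0 0;3 0 0 0"}}

```text
t: 20.92
eef_pos: [0.5115, -0.0168, 0.0026]
tool_rot: [0.0, 1.0, -0.003, -0.0]
contact_force: [-0.0, -0.9, -0.2]
gripper_width: 0.005
grasp_force: 0.3
```

Request:
{"fn": "carry_out", "kwargs": {"rows": "3 0 0 0;2 0 0 0;1 0 0 0;1 0 0 0;0 0 0 0"}}

```text
t: 21.55
eef_pos: [0.5185, -0.0167, 0.0026]
tool_rot: [-0.0, 1.0, -0.003, 0.0]
contact_force: [-0.7, -0.8, 0.6]
gripper_width: -0.001
grasp_force: 0.0
```

Request:
{"fn": "carry_out", "kwargs": {"rows": "1 0 0 0;0 0 0 0"}}

```text
t: 21.8
eef_pos: [0.5195, -0.0167, 0.0026]
tool_rot: [-0.0, 1.0, -0.003, 0.0]
contact_force: [0.3, -0.6, -0.3]
gripper_width: -0.001
grasp_force: 0.1
```

Request:
{"fn": "carry_out", "kwargs": {"rows": "1 0 0 0;0 0 0 0"}}

```text
t: 22.05
eef_pos: [0.5205, -0.0167, 0.0026]
tool_rot: [-0.0, 1.0, -0.003, 0.0]
contact_force: [-0.9, -0.4, -0.6]
gripper_width: -0.003
grasp_force: 0.1
```

Request:
{"fn": "carry_out", "kwargs": {"rows": "0.7 0 0 0;0 0 0 0"}}

```text
t: 22.3
eef_pos: [0.5212, -0.0168, 0.0026]
tool_rot: [0.0, 1.0, -0.003, 0.0]
contact_force: [-0.8, -0.1, 0.1]
gripper_width: -0.003
grasp_force: 0.1
```

Request:
{"fn": "carry_out", "kwargs": {"rows": "0.7 0 0 0;0 0 0 0"}}

```text
t: 22.55
eef_pos: [0.5219, -0.0168, 0.0026]
tool_rot: [-0.0, 1.0, -0.003, 0.0]
contact_force: [0.2, -0.4, 0.2]
gripper_width: 0.0
grasp_force: 0.1
```

Request:
{"fn": "carry_out", "kwargs": {"rows": "0.7 0 0 0;0 0 0 0"}}

```text
t: 22.8
eef_pos: [0.5226, -0.0167, 0.0026]
tool_rot: [0.0, 1.0, -0.003, 0.0]
contact_force: [-0.5, -0.2, -0.1]
gripper_width: 0.002
grasp_force: 0.1
```

Request:
{"fn": "carry_out", "kwargs": {"rows": "0.7 0 0 0;0 0 0 0"}}

```text
t: 23.05
eef_pos: [0.5232, -0.0167, 0.0026]
tool_rot: [-0.0, 1.0, -0.003, 0.0]
contact_force: [0.2, 0.0, -0.1]
gripper_width: 0.001
grasp_force: 0.1
```

Request:
{"fn": "carry_out", "kwargs": {"rows": "0.7 0 0 0;0 0 0 0"}}

```text
t: 23.3
eef_pos: [0.524, -0.0168, 0.0026]
tool_rot: [0.0, 1.0, -0.003, 0.0]
contact_force: [-0.1, -0.6, 0.4]
gripper_width: -0.002
grasp_force: 0.1
```

Request:
{"fn": "carry_out", "kwargs": {"rows": "0.7 0 0 0;0 0 0 0"}}

```text
t: 23.55
eef_pos: [0.5247, -0.0168, 0.0026]
tool_rot: [-0.0, 1.0, -0.003, 0.0]
contact_force: [-0.8, -0.4, -0.7]
gripper_width: 0.0
grasp_force: 0.1
```

Request:
{"fn": "carry_out", "kwargs": {"rows": "0.7 0 0 0;0 0 0 0"}}

```text
t: 23.8
eef_pos: [0.5254, -0.0168, 0.0026]
tool_rot: [-0.0, 1.0, -0.003, 0.0]
contact_force: [-0.9, -0.6, -0.0]
gripper_width: -0.0
grasp_force: 0.1
```

Request:
{"fn": "carry_out", "kwargs": {"rows": "0.7 0 0 0;0 0 0 0"}}

```text
t: 24.05
eef_pos: [0.5261, -0.0168, 0.0026]
tool_rot: [0.0, 1.0, -0.003, 0.0]
contact_force: [-0.4, 0.6, 0.3]
gripper_width: -0.001
grasp_force: 0.1
```

```bash
python3 sx.py
```

```text
right [(np.float64(0.74), np.float64(0.007)), (np.float64(0.74), np.float64(0.006)), (np.float64(0.73), np.float64(0.01))]
left [(np.float64(0.82), np.float64(-0.049)), (np.float64(0.81), np.float64(-0.048)), (np.float64(0.81), np.float64(-0.051))]
```

Request:
{"fn": "carry_out", "kwargs": {"rows": "0.7 0 0 0;0 0 0 0"}}

```text
t: 24.35
eef_pos: [0.5268, -0.0168, 0.0026]
tool_rot: [0.0, 1.0, -0.003, 0.0]
contact_force: [-0.6, -0.2, -0.7]
gripper_width: -0.002
grasp_force: 0.1
```

Request:
{"fn": "carry_out", "kwargs": {"rows": "0.7 0 0 0;0.7 0 0 0;0 0 0 0"}}

```text
t: 24.72
eef_pos: [0.5282, -0.0168, 0.0026]
tool_rot: [-0.0, 1.0, -0.003, 0.0]
contact_force: [-0.5, -0.9, 0.2]
gripper_width: 0.001
grasp_force: 0.1
```

Request:
{"fn": "carry_out", "kwargs": {"rows": "1 0 0 0;1 0 0 0;0 0 0 0"}}

```text
t: 25.1
eef_pos: [0.5303, -0.0168, 0.0026]
tool_rot: [-0.0, 1.0, -0.003, 0.0]
contact_force: [1.3, 0.2, -0.6]
gripper_width: 0.0
grasp_force: 0.0
```

Request:
{"fn": "carry_out", "kwargs": {"rows": "2 0 0 0;2 0 0 0;2 0 0 0;2 0 0 0;2 0 0 0;1 0 0 0;1 0 0 0;0 0 0 0"}}

```text
t: 26.1
eef_pos: [0.5422, -0.0167, 0.0026]
tool_rot: [-0.0, 1.0, -0.003, 0.0]
contact_force: [0.2, -0.6, -0.4]
gripper_width: -0.004
grasp_force: 0.0
```

Request:
{"fn": "carry_out", "kwargs": {"rows": "1.5 0 0 0;1.5 0 0 0;1 0 0 0;1 0 0 0;0 0 0 0"}}

```text
t: 26.72
eef_pos: [0.5472, -0.0168, 0.0026]
tool_rot: [-0.0, 1.0, -0.003, 0.0]
contact_force: [-0.6, 0.3, -0.2]
gripper_width: -0.001
grasp_force: 0.0
```

Request:
{"fn": "carry_out", "kwargs": {"rows": "0.7 0 0 0;0.7 0 0 0;0 0 0 0"}}

```text
t: 27.1
eef_pos: [0.5486, -0.0168, 0.0026]
tool_rot: [-0.0, 1.0, -0.003, 0.0]
contact_force: [0.6, -0.4, -0.7]
gripper_width: -0.003
grasp_force: 0.0
```

Request:
{"fn": "carry_out", "kwargs": {"rows": "0.7 0 0 0;0 0 0 0"}}

```text
t: 27.35
eef_pos: [0.5493, -0.0168, 0.0026]
tool_rot: [-0.0, 1.0, -0.003, 0.0]
contact_force: [-1.0, 0.7, -1.0]
gripper_width: 0.002
grasp_force: 0.0
```

Request:
{"fn": "carry_out", "kwargs": {"rows": "0.7 0 0 0;0 0 0 0"}}

```text
t: 27.6
eef_pos: [0.55, -0.0168, 0.0026]
tool_rot: [0.0, 1.0, -0.003, 0.0]
contact_force: [0.1, 0.5, -0.5]
gripper_width: -0.001
grasp_force: 0.0
```

Request:
{"fn": "carry_out", "kwargs": {"rows": "0.6 0 0 0;0 0 0 0"}}

```text
t: 27.85
eef_pos: [0.5506, -0.0168, 0.0026]
tool_rot: [0.0, 1.0, -0.003, 0.0]
contact_force: [0.0, 0.6, 0.3]
gripper_width: 0.002
grasp_force: 0.0
```

Request:
{"fn": "carry_out", "kwargs": {"rows": "0.6 0 0 0;0 0 0 0"}}

```text
t: 28.1
eef_pos: [0.5512, -0.0168, 0.0026]
tool_rot: [0.0, 1.0, -0.003, 0.0]
contact_force: [-0.2, -0.2, 0.1]
gripper_width: -0.002
grasp_force: 0.0
```

Request:
{"fn": "carry_out", "kwargs": {"rows": "0.6 0 0 0;0 0 0 0"}}

```text
t: 28.35
eef_pos: [0.5514, -0.0168, 0.0025]
tool_rot: [0.0, 1.0, -0.003, -0.0]
contact_force: [-1.1, 0.5, 0.5]
gripper_width: 0.003
grasp_force: 0.6
```

Request:
{"fn": "carry_out", "kwargs": {"rows": "0.6 0 0 0;0 0 0 0"}}

```text
t: 28.6
eef_pos: [0.5516, -0.0168, 0.0024]
tool_rot: [0.0, 1.0, -0.003, -0.001]
contact_force: [-2.1, 0.1, 1.0]
gripper_width: 0.001
grasp_force: 1.4
```

Right sleeve is home (contact at x = 551.3 mm). Now the left lane.

Request:
{"fn": "carry_out", "kwargs": {"rows": "-10 0 0 0;0 0 45 0;-29 37 0 0;-29 37 0 0;-29 36.5 0 0;0 0 -25 0;0 0 -20 0;0 0 0 0"}}

```text
t: 29.6
eef_pos: [0.4542, 0.0936, 0.0019]
tool_rot: [0.0, 1.0, -0.002, -0.001]
contact_force: [-0.4, -0.5, -0.1]
gripper_width: 0.004
grasp_force: 0.0
```

Request:
{"fn": "carry_out", "kwargs": {"rows": "4 0 0 0;3 0 0 0;2 0 0 0;2 0 0 0;3 0 0 0;4 0 0 0;4 0 0 0;4 0 0 0;4 0 0 0;0 0 0 0"}}

```text
t: 30.85
eef_pos: [0.4859, 0.0938, 0.0026]
tool_rot: [-0.0, 1.0, -0.003, 0.0]
contact_force: [-0.4, 0.0, -0.7]
gripper_width: 0.001
grasp_force: 0.0
```

```bash
python3 sx.py
```

```text
right [(np.float64(0.59), np.float64(0.019)), (np.float64(0.59), np.float64(0.018)), (np.float64(0.59), np.float64(0.023))]
left [(np.float64(0.8), np.float64(-0.03)), (np.float64(0.79), np.float64(-0.032)), (np.float64(0.79), np.float64(-0.031))]
```

Request:
{"fn": "carry_out", "kwargs": {"rows": "4 0 0 0;4 0 0 0;4 0 0 0;4 0 0 0;4 0 0 0;4 0 0 0;3 0 0 0;3 0 0 0;2 0 0 0;0 0 0 0"}}

```text
t: 32.15
eef_pos: [0.5175, 0.0938, 0.0026]
tool_rot: [-0.0, 1.0, -0.003, 0.0]
contact_force: [-0.2, 1.5, 0.2]
gripper_width: -0.001
grasp_force: 0.0
```

Request:
{"fn": "carry_out", "kwargs": {"rows": "1 0 0 0;1 0 0 0;1 0 0 0;0 0 0 0"}}

```text
t: 32.65
eef_pos: [0.5205, 0.0938, 0.0026]
tool_rot: [-0.0, 1.0, -0.003, 0.0]
contact_force: [0.5, 0.3, 0.9]
gripper_width: -0.002
grasp_force: 0.0
```

Request:
{"fn": "carry_out", "kwargs": {"rows": "0.7 0 0 0;0 0 0 0"}}

```text
t: 32.9
eef_pos: [0.521, 0.0937, 0.0026]
tool_rot: [0.0, 1.0, -0.003, 0.0]
contact_force: [-0.7, -0.6, 0.5]
gripper_width: 0.004
grasp_force: 0.1
```

Request:
{"fn": "carry_out", "kwargs": {"rows": "0.7 0 0 0;0 0 0 0"}}

```text
t: 33.15
eef_pos: [0.5218, 0.0937, 0.0026]
tool_rot: [-0.0, 1.0, -0.003, 0.0]
contact_force: [-0.6, -0.1, -0.1]
gripper_width: 0.0
grasp_force: 0.1
```

Request:
{"fn": "carry_out", "kwargs": {"rows": "0.7 0 0 0;0 0 0 0"}}

```text
t: 33.4
eef_pos: [0.5225, 0.0938, 0.0026]
tool_rot: [-0.0, 1.0, -0.003, 0.0]
contact_force: [-0.4, 0.4, -0.6]
gripper_width: 0.002
grasp_force: 0.1
```

Request:
{"fn": "carry_out", "kwargs": {"rows": "0.7 0 0 0;0 0 0 0"}}

```text
t: 33.65
eef_pos: [0.5232, 0.0937, 0.0026]
tool_rot: [0.0, 1.0, -0.003, 0.0]
contact_force: [1.0, -0.3, 0.5]
gripper_width: 0.002
grasp_force: 0.1
```

Request:
{"fn": "carry_out", "kwargs": {"rows": "0.7 0 0 0;0 0 0 0"}}

```text
t: 33.9
eef_pos: [0.5239, 0.0937, 0.0026]
tool_rot: [-0.0, 1.0, -0.003, 0.0]
contact_force: [0.5, -0.2, -0.3]
gripper_width: -0.001
grasp_force: 0.1
```

Request:
{"fn": "carry_out", "kwargs": {"rows": "0.7 0 0 0;0 0 0 0"}}

```text
t: 34.15
eef_pos: [0.5246, 0.0937, 0.0026]
tool_rot: [0.0, 1.0, -0.003, 0.0]
contact_force: [-0.7, -0.3, 0.2]
gripper_width: -0.004
grasp_force: 0.1
```

Request:
{"fn": "carry_out", "kwargs": {"rows": "0.5 0 0 0;0 0 0 0"}}

```text
t: 34.4
eef_pos: [0.5245, 0.0937, 0.0025]
tool_rot: [0.0, 1.0, -0.003, -0.0]
contact_force: [-1.7, 0.1, 1.3]
gripper_width: -0.001
grasp_force: 1.1
```

Request:
{"fn": "carry_out", "kwargs": {"rows": "0.5 0 0 0;0 0 0 0;0 0 0 0"}}

```text
t: 34.78
eef_pos: [0.5246, 0.0937, 0.0025]
tool_rot: [0.0, 1.0, -0.003, -0.001]
contact_force: [-6.6, 0.2, 5.0]
gripper_width: 0.001
grasp_force: 2.7
```

```bash
python3 sx.py; python3 v.py v6
```

```text
right [(np.float64(0.59), np.float64(0.019)), (np.float64(0.59), np.float64(0.018)), (np.float64(0.59), np.float64(0.023))]
left [(np.float64(0.75), np.float64(0.006)), (np.float64(0.75), np.float64(0.005)), (np.float64(0.75), np.float64(0.008))]
```

View pics/v6.png

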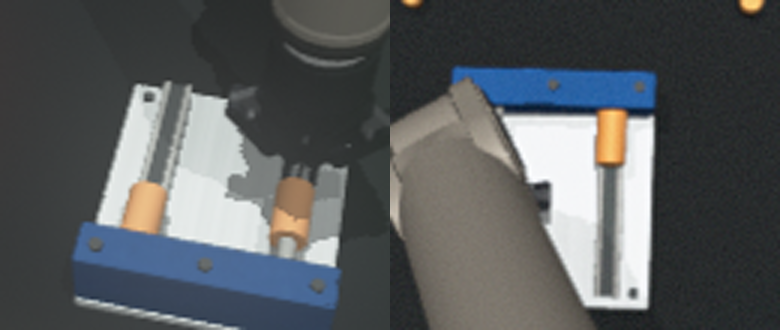

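Right sleeve is fully home; left stopped at the shoulder with its thick pin showing (left panel (290,245)). Now grip the left one, which goes to the red tray.

Request:
{"fn": "carry_out", "kwargs": {"rows": "-8 0 0 0;0 0 40 0;0 0 20 0;20 0 0 0;20 0 0 0;0 0 -30 0;0 0 -25 0;0 0 -12 0;0 0 0 0", "claw": 55}}

```text
t: 36.05
eef_pos: [0.5572, 0.0937, -0.0049]
tool_rot: [0.0, 1.0, -0.003, -0.0]
contact_force: [-0.1, 0.1, 0.5]
gripper_width: 0.642
grasp_force: 0.0
```

Request:
{"fn": "carry_out", "kwargs": {"rows": "0 0 0 0;0 0 0 0;0 0 0 0", "claw": 33}}

```text
t: 36.42
eef_pos: [0.558, 0.0938, -0.0037]
tool_rot: [-0.0, 1.0, -0.003, 0.001]
contact_force: [0.2, -0.2, 0.0]
gripper_width: 0.383
grasp_force: 0.0
```

Request:
{"fn": "carry_out", "kwargs": {"rows": "0 0 0 0;0 0 0 0", "claw": 31}}

```text
t: 36.67
eef_pos: [0.5578, 0.0931, -0.0042]
tool_rot: [0.0, 1.0, -0.003, 0.0]
contact_force: [0.5, -2.6, 1.7]
gripper_width: 0.36
grasp_force: 1.2
```

Request:
{"fn": "carry_out", "kwargs": {"rows": "0 -0.8 0 0;0 0 0 0"}}

```text
t: 36.92
eef_pos: [0.5574, 0.0931, -0.0045]
tool_rot: [-0.0, 1.0, -0.003, -0.0]
contact_force: [1.8, -0.2, 0.2]
gripper_width: 0.367
grasp_force: 0.5
```

Request:
{"fn": "carry_out", "kwargs": {"rows": "0 0 0 0;0 0 0 0;0 0 0 0", "claw": 26, "force": 20}}

```text
t: 37.3
eef_pos: [0.5575, 0.0927, -0.0043]
tool_rot: [0.0, 1.0, -0.003, -0.0]
contact_force: [-1.0, -2.5, 2.9]
gripper_width: 0.346
grasp_force: 20.4
```

Request:
{"fn": "carry_out", "kwargs": {"rows": "-3 0 0 0;-5 0 0 0;-6 0 0 0;-7 0 0 0;-7 0 0 0;0 0 0 0;0 0 30 0;0 0 30 0;0 0 15 0"}}

```text
t: 38.42
eef_pos: [0.5283, 0.0936, 0.0711]
tool_rot: [-0.0, 1.0, -0.002, -0.001]
contact_force: [0.3, 0.9, -0.4]
gripper_width: 0.347
grasp_force: 20.0
```

Request:
{"fn": "carry_out", "kwargs": {"rows": "-7 -44 0 0;-7 -44 0 0;-7 -44 0 0;-7 -44 0 0;-7 -44 0 0;-7 -44 0 0;-7 -44 0 0;-7 -44 0 0;-7 -44 0 0;0 0 0 0"}}

```text
t: 39.67
eef_pos: [0.4639, -0.3064, 0.0694]
tool_rot: [0.0, 1.0, -0.006, -0.001]
contact_force: [0.6, 1.4, -0.2]
gripper_width: 0.346
grasp_force: 20.0
```

Request:
{"fn": "carry_out", "kwargs": {"rows": "0 3 -40 0;0 0 -30 0;0 0 -15 0;0 0 -5 0;0 0 -4 0;0 0 0 0"}}

```text
t: 40.42
eef_pos: [0.4669, -0.3002, -0.0228]
tool_rot: [0.0, 1.0, -0.003, 0.0]
contact_force: [-0.6, 0.8, -0.7]
gripper_width: 0.346
grasp_force: 20.0
```

Request:
{"fn": "carry_out", "kwargs": {"rows": "0 0 0 0;0 0 0 0;0 0 0 0", "claw": 45}}

```text
t: 40.8
eef_pos: [0.4667, -0.3002, -0.0231]
tool_rot: [0.0, 1.0, -0.003, 0.0]
contact_force: [-0.8, -0.6, -0.3]
gripper_width: 0.529
grasp_force: 0.0
```

Request:
{"fn": "carry_out", "kwargs": {"rows": "0 0 30 0;0 0 40 0;0 0 40 0;16 44 0 0;16 44 0 0;16 44 0 0;16 44 0 0;16 44 0 0;16 44 0 0;16 25 0 0"}}

```text
t: 42.05
eef_pos: [0.5788, -0.008, 0.0868]
tool_rot: [-0.0, 1.0, -0.001, 0.0]
contact_force: [0.3, -0.7, -0.7]
gripper_width: 0.528
grasp_force: 0.0
```

Run:
```python
from fit import *
g=np.array([.5515,.0381])
for n,s in(("scene",(166,171)),("top",(353,222))):
    c=cam(n); m=masks(c)["tan"]; q=proj(c,[[.4618+a,-.3032+b,.02] for a in(-.06,.06) for b in(-.05,.05)])
    x0,y0=q.min(0).astype(int); x1,y1=q.max(0).astype(int); ys,xs=np.nonzero(m[y0:y1,x0:x1])
    print(n,len(xs),np.round(back(c,[[xs.mean()+x0,ys.mean()+y0]],.025)[0],3) if len(xs) else "")
    if n=="top":
        q=proj(c,[[.5515+a,-.0168+b,.045] for a in(-.02,.07) for b in(-.02,.02)]); x0,y0=q.min(0).astype(int); x1,y1=q.max(0).astype(int)
        ys,xs=np.nonzero(m[y0:y1,x0:x1]); print("right",len(xs),np.round(back(c,[[xs.mean()+x0,ys.mean()+y0]],.055)[0],4) if len(xs) else "")
print(get_obs()["eef_pos"])
```

```text
scene 234 [ 0.475 -0.297  0.025]
top 184 [ 0.469 -0.297  0.025]
right 0 
[ 0.58008566 -0.00638284  0.08698292]
```

The sleeve lies in the red tray. Settle over the right sleeve.

Request:
{"fn": "carry_out", "kwargs": {"rows": "4 -6 0 0;0 0 0 0"}}

```text
t: 42.4
eef_pos: [0.5823, -0.0198, 0.0864]
tool_rot: [0.001, 1.0, -0.004, -0.0]
contact_force: [0.7, -0.3, 0.3]
gripper_width: 0.527
grasp_force: 0.0
```

Request:
{"fn": "carry_out", "kwargs": {"rows": "0 0 -40 0;0 0 -25 0;0 0 -10 0;0 0 -4 0;0 0 0 0"}}

```text
t: 43.02
eef_pos: [0.583, -0.0174, 0.0082]
tool_rot: [0.0, 1.0, -0.003, 0.001]
contact_force: [0.2, -0.3, -0.4]
gripper_width: 0.527
grasp_force: 0.0
```

Request:
{"fn": "carry_out", "kwargs": {"rows": "0 0 -2 0;0 0 -2 0;0 0 0 0"}}

```text
t: 43.4
eef_pos: [0.5825, -0.017, 0.0036]
tool_rot: [0.0, 1.0, -0.003, 0.0]
contact_force: [0.1, -0.3, 0.4]
gripper_width: 0.529
grasp_force: 0.0
```

Request:
{"fn": "carry_out", "kwargs": {"rows": "0 0 -2 0;0 0 -2 0;0 0 0 0"}}

```text
t: 43.78
eef_pos: [0.5823, -0.0171, -0.0006]
tool_rot: [0.0, 1.0, -0.003, -0.0]
contact_force: [0.2, 0.2, 0.6]
gripper_width: 0.527
grasp_force: 0.0
```

Request:
{"fn": "carry_out", "kwargs": {"rows": "0 0 0 0;0 0 0 0;0 0 0 0", "claw": 33}}

```text
t: 44.15
eef_pos: [0.5825, -0.0171, -0.0003]
tool_rot: [0.0, 1.0, -0.003, 0.0]
contact_force: [-0.5, -0.0, -0.5]
gripper_width: 0.388
grasp_force: 0.0
```

Request:
{"fn": "carry_out", "kwargs": {"rows": "0 0 0 0;0 0 0 0", "claw": 31}}

```text
t: 44.4
eef_pos: [0.5826, -0.0172, -0.0004]
tool_rot: [0.0, 1.0, -0.003, 0.0]
contact_force: [0.2, 0.5, 0.5]
gripper_width: 0.364
grasp_force: 0.1
```

Well centred, so close.

Request:
{"fn": "carry_out", "kwargs": {"rows": "0 0 0 0;0 0 0 0", "claw": 29.5}}

```text
t: 44.65
eef_pos: [0.5826, -0.0172, -0.0003]
tool_rot: [0.0, 1.0, -0.003, 0.0]
contact_force: [-0.3, -1.3, 1.4]
gripper_width: 0.348
grasp_force: 10.4
```

Request:
{"fn": "carry_out", "kwargs": {"rows": "0 0 0 0;0 0 0 0", "claw": 26}}

```text
t: 44.9
eef_pos: [0.5825, -0.0172, -0.0003]
tool_rot: [0.0, 1.0, -0.003, 0.0]
contact_force: [-0.3, -0.7, 2.2]
gripper_width: 0.343
grasp_force: 21.5
```

Request:
{"fn": "carry_out", "kwargs": {"rows": "-2 0 0 0;-3 0 0 0;-3 0 0 0;0 0 0 0"}}

```text
t: 45.4
eef_pos: [0.5746, -0.0172, -0.0001]
tool_rot: [0.0, 1.0, -0.003, 0.0]
contact_force: [1.5, -2.1, 4.1]
gripper_width: 0.346
grasp_force: 21.7
```

Request:
{"fn": "carry_out", "kwargs": {"rows": "-4 0 0.2 0;-4 0 0 0;-4 0 0 0;-4 0.1 0 0;-4 0 0 0;-4 0.1 0 0;0 0 0 0"}}

```text
t: 46.28
eef_pos: [0.5511, -0.0171, 0.0005]
tool_rot: [0.0, 1.0, -0.003, 0.001]
contact_force: [2.1, -2.4, 7.9]
gripper_width: 0.343
grasp_force: 22.1
```

Request:
{"fn": "carry_out", "kwargs": {"rows": "-4 0 0 0;-5 0 0 0;-5 0 0 0;-5 0 0 0;-5 0 0 0;-3 0 0 0;0 0 0 0;0 0 25 0;0 0 30 0;0 0 20 0"}}

```text
t: 47.52
eef_pos: [0.5211, -0.0163, 0.0748]
tool_rot: [-0.0, 1.0, -0.002, -0.002]
contact_force: [1.2, 0.8, -0.9]
gripper_width: 0.341
grasp_force: 21.2
```

Request:
{"fn": "carry_out", "kwargs": {"rows": "-6 42 0 0;-6 42 0 0;-6 42 0 0;-6 42 0 0;-6 42 0 0;-6 42 0 0;-6 39 0 0;0 0 0 0;0 0 0 0"}}

```text
t: 48.65
eef_pos: [0.4799, 0.2727, 0.0737]
tool_rot: [0.001, 1.0, -0.002, -0.001]
contact_force: [-0.2, -0.4, 0.3]
gripper_width: 0.347
grasp_force: 21.2
```

Request:
{"fn": "carry_out", "kwargs": {"rows": "0 0 -40 0;0 0 -30 0;0 0 -15 0;0 0 -6 0;0 0 -4 0;0 0 0 0"}}

```text
t: 49.4
eef_pos: [0.4819, 0.2743, -0.0197]
tool_rot: [-0.0, 1.0, -0.003, 0.0]
contact_force: [-0.4, 0.6, -0.3]
gripper_width: 0.345
grasp_force: 21.2
```

Request:
{"fn": "carry_out", "kwargs": {"rows": "0 0 0 0;0 0 0 0;0 0 0 0", "claw": 45}}

```text
t: 49.78
eef_pos: [0.4817, 0.2742, -0.0199]
tool_rot: [-0.0, 1.0, -0.003, 0.0]
contact_force: [0.4, -0.0, 0.4]
gripper_width: 0.53
grasp_force: 0.0
```

Request:
{"fn": "carry_out", "kwargs": {"rows": "0 0 30 0;0 0 40 0;0 0 50 0;0 -40 20 0;0 -40 0 0;0 -40 0 0;0 -40 0 0;0 -40 0 0;0 0 0 0;0 0 0 0"}}

```text
t: 51.02
eef_pos: [0.4816, 0.0747, 0.12]
tool_rot: [-0.0, 1.0, -0.003, 0.0]
contact_force: [-0.8, 0.7, 1.5]
gripper_width: 0.525
grasp_force: 0.0
```

Run:
```python
from fit import *
ims=[]
for n in("scene","top"):
    c=cam(n); m=masks(c)["tan"]
    for k,t in(("green",(.4835,.2743)),("red",(.4618,-.3032))):
        q=proj(c,[[t[0]+a,t[1]+b,.02] for a in(-.06,.06) for b in(-.05,.05)])
        x0,y0=q.min(0).astype(int); x1,y1=q.max(0).astype(int); ys,xs=np.nonzero(m[y0:y1,x0:x1])
        print(n,k,len(xs),np.round(back(c,[[xs.mean()+x0,ys.mean()+y0]],.025)[0]-[*t,0],3) if len(xs) else "")
    ims.append(c["img"][100:320,120:440] if n=="scene" else c["img"][90:310,90:410])
cv2.imwrite("pics/end.png",cv2.resize(np.hstack(ims),None,fx=1.25,fy=1.25))
```

```text
scene green 259 [ 0.008 -0.002  0.025]
scene red 234 [0.013 0.006 0.025]
top green 165 [ 0.001 -0.     0.025]
top red 182 [0.007 0.006 0.025]
```

View pics/end.png

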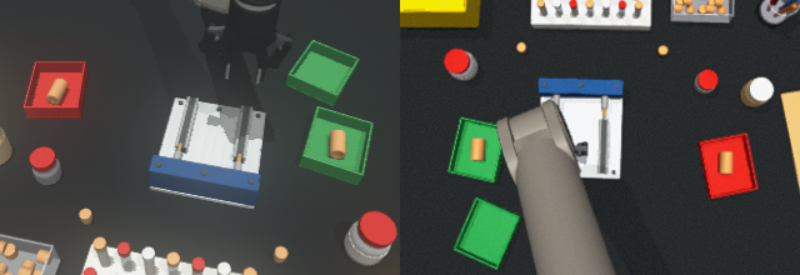

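Both sleeves rest in the correct trays: the home one in the farther green tray at (338,145), the short one in red at (57,90). Jars and stoppers are untouched and the arm is clear.

```bash
python3 -c "
from station import *
print(hand_in())"
```

```text
the job is handed in; nothing more can be done
None
```

The job is handed in at about 51 s of 69. The right-lane sleeve went fully home and is in the farther green tray. The left-lane sleeve stopped at the shoulder and is in the red tray. No verdict came back.

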